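# Fetch the mains adapter from behind the battery and the sleeve

### The arm

A 6-joint arm with a two-finger parallel gripper is mounted at the origin on the work surface; the furniture and walls round the work are solid. World frame = base frame: x ahead of the robot, y to its left, z up, the work surface at z = 0. Lengths are in m, angles in rad, forces in N, time in s.
With the tool pointing down it reaches from about 0.25 to 0.8 m from the base axis. Payload 8.5 kg.
Tool frame: the origin (TCP) lies at the very end of the fingers, on their centre line; the grasp point (between the pads) lies 19 mm behind it; z points along the fingers, y is the line along which they close (so a half turn about z gives the same grasp; the last joint's range is limited). The gripper opens to 85 mm and grips with 20 to 120 N. Pads are 22 mm wide; open, the fingers measure 114 mm over their backs; the gripper's body (76 mm by 85 mm) begins 54 mm behind the grasp point. The pads swing forward as they close: fully open they stand 13 mm farther back than shut.
Start: joints at [1.18, 0.238, -0.013, 1.319, 0, 1.571], TCP at [0.2, 0.485, 0.231] pointing down, gripper open.
Joint ranges: [-2.66, 2.66], [-1.03, 1.9], [-1.14, 1.46], [-1.82, 2.27], [-1.45, 1.34], [-3.14, 3.14]. Speed limits (rad/s): [2.22, 2.22, 2.79, 3.14, 3.14, 3.14].

### API

Orientations are given as [roll, pitch, yaw] about the fixed x, y, z axes, in that order (R = Rz(yaw) Ry(pitch) Rx(roll)).
In Python, from cell import arm, imaging gives the robot as it stands.
- The arm moves only by the tool step_arm, never from a script. Its argument "steps" is a list of rows, each a list of 7 numbers: the shift along the tool's x, y, z in cm, then the turn, a rotation vector about the tool's x, y, z in degrees, then the opening, from 0 (shut) to 1 (fully open). In form: [[dx, dy, dz, wx, wy, wz, grip], ...]. A call has 1 to 12 rows; each row shifts and turns the commanded pose from where the row before left it, along the tool's axes as they then stand; what a row does not reach is not made up. A row lasts 1/10 s, in which the tool goes at most 50 mm and 8.59 degrees, less where a joint would pass 70% of its speed; a pose out of reach is approached as far as the arm can. A call is refused whole if a number of a shift passes 5 or a number of a turn 8.59, either way. A call with a gripper value outside its range is refused whole. The fingers move at their own pace and stop on an object; "newtons" is the grip in N (left out, the last holds). Time passes only in rows, so rows that do not move let the fingers close. It gives the time, the measured TCP pose, the force, the opening and the grip force at its end, in the units of the state.
- arm.state(): the state, without advancing time (a new reading comes with each control period).
- imaging.camera(name): name is "scene" or "side" or "wrist"; returns the picture (384x512x3 uint8, red, green, blue); there is no depth.
- imaging.calibration(name): a dict with "fx", "fy", "cx", "cy" (pixels), "distortion" ([k1, k2, p1, p2, k3] as OpenCV has them; the pictures are not rectified), "R" (3x3) and "t" (3): a world point X has camera coordinates R X + t; the wrist camera has in their place "T_tool_cam" (4x4, takes a point from camera to tool coordinates, whose origin is the TCP and whose axes are the flange's). Camera axes: x right, y down, z forward; pixel columns grow to the right and rows downward; lengths in m; the calibration is good to about 2 mm. A picture is of the moment at which its call begins: read the wrist's pose just before it. calibration takes no time and is no camera call.
- arm.sign_off(): hands the job in; it is judged then, once.
The state is a dict: "time_s": time; "joint_pos": joint angles; "dq": joint speeds; "tau": joint torques, N m; "eef_pos": TCP position; "tcp_rot": TCP orientation; "force": force on the tool from outside, world axes, zero at the start; "ft_torque": the same for the moment, N m; "opening": finger opening in m; "grip_force": force on a finger pad.
Only numpy, scipy, OpenCV 4.12 (cv2) and the standard library are available. Lean on these libraries where they do the work, as an engineer would, in place of code of your own. Each camera call takes 0.05 s, during which the arm holds its last target. There are 200 camera calls.

### The job

The black mains adapter lies at the back of the grey storage tray, behind a battery pack and a flanged sleeve. Take these two out and stand them on the black rubber mat, and only then fetch the adapter and lay it flat in the aluminium holder, inside its rim. With the adapter in the holder, put the battery and the sleeve each back upright on the very spot in the tray where it stood; tip nothing over and leave the flat adapter and the socket strip alone.

Things in the scene. Friction and masses are not known exactly. Their poses are not given: they have to be found in the camera images.
- storage_tray: Shallow grey sheet-metal tray, fixed, 165 (its x) x 170 (its y) mm, turned by up to 0.12 rad; floor 3 mm thick, rim 16 mm high on all sides but the front (-x). Origin: centre of its underside. At the start the adapter lies in the rear half (x about +48 mm), long axis along the tray's y; battery and sleeve stand side by side before it (x about -28, y about +34 and -34 mm, either way round).
- bench_mat: Black rubber mat with fine cross ribs, fixed, 200 (its x) x 105 (its y) x 3 mm, turned by up to 0.06 rad: the side area. Origin: centre of its underside. Things can stand 50 mm either side of its centre along its x. (Far right an electrical panel with an open flap overhangs the bench from 0.45 m up, where y is below -0.23 and x above 0.53; bins tower beyond y = 0.27.)
- adapter_holder: Shallow aluminium holder with an ear and a screw at each end, fixed, turned by up to 0.2 rad. Outside 112 (its x) x 82 (its y) mm without the ears, inside 104 x 74 mm, floor 4 mm thick, rim 13 mm high. The adapter lies in it with its x axis along the holder's x, either way round. Origin: centre of its underside.
- battery: Loose black tool battery pack with a plain light label, upright, 0.35 to 0.65 kg. Foot block 73 (its x) x 64 (its y) mm and 58 mm high, above it a narrower neck 42 (x) x 36 (y) mm up to 101 mm height: grip the neck across its y from above. Its x axis is along the tray's y at the start (within 0.1 rad). Origin: centre of its underside.
- sleeve: Loose blackened turned steel sleeve standing upright, 37 mm across at its foot flange, about 32 mm across above, 90 mm high. Round: grip it near its top from any side. Origin: centre of its underside.
- adapter: Loose black mains adapter, the narrow tall one, 87 (its x, with the 14 mm cord stub at +x) x 56 (its y) x 50 mm high, lying flat with its light label up. Grip it across its y from above. Its block spans x = -43 to +31 mm. Origin: centre of its underside.
- flat_adapter: Loose bystander: the wider, flatter black mains adapter, 107 x 76 x 40 mm, lying farther back on the bench. Leave it alone. Origin: centre of its underside.
- socket_strip: Loose bystander: a cream socket strip, 166 x 51 x 36 mm, lying farther back on the bench. Leave it alone. Origin: centre of its underside.
Not all that is in view belongs to the job. What is meant by the sleeve is not turquoise, and is the larger of those in its own colour.

How it is judged:
By the outcome, as a careful person would: the job done as asked, in the order asked, and still so for the second after the job is handed in, with the robot touching nothing.
It also fails if it takes over 120 s, if anything falls off the work surface, if the arm or the gripper's body presses on something with over 40 N, if the wrist force passes 120 N, or if a joint passes its speed limit or range.

## Working session

There is one attempt and no reset: what is moved stays moved. The work goes in short steps, Python scripts to look and compute and a tool call to move; the robot and the scene stay as the last step left them, time stands still between calls to the robot, and variables do not carry over. Pictures are saved under pics/ and viewed, at most 14 in all, crops included, and the job is handed in when it is done.

Besides the shell and the picture viewer there is one more tool, called after "Emit:" as name([rows], argument=value, ...), one row to a line, values as JSON. step_arm: Moves the arm, as the interface text tells. Its arguments: {"type":"object","properties":{"steps":{"type":"array","items":{"type":"array","items":{"type":"number"}}},"newtons":{"type":"number"}},"required":["steps"]}

```bash
ls && mkdir -p pics && python3 - <<'E'
from cell import arm, imaging
import cv2,numpy as np
s=arm.state();print({k:np.round(v,3).tolist() for k,v in s.items()})
for n in("scene","side","wrist"):
    im=imaging.camera(n);cv2.imwrite(f"pics/{n}0.png",im[:,:,::-1])
    c=imaging.calibration(n);print(n,{k:np.round(v,4).tolist() for k,v in c.items()})
a=[cv2.imread(f"pics/{n}0.png") for n in("scene","side","wrist")]
E
```

```text
pics
{'time_s': 0.0, 'joint_pos': [1.18, 0.239, -0.014, 1.319, -0.0, 1.571], 'dq': [0.001, -0.001, 0.001, -0.0, -0.0, -0.0], 'tau': [-0.001, -53.878, 34.644, 0.018, -0.0, -0.0], 'eef_pos': [0.2, 0.485, 0.231], 'tcp_rot': [-3.14, 0.0, 2.751], 'force': [0.396, 0.472, -0.041], 'ft_torque': [-0.037, 0.026, -0.022], 'grip_force': 0.0, 'opening': 0.086}
scene {'fx': 491.5442, 'fy': 491.5442, 'cx': 256.6035, 'cy': 187.3762, 'distortion': [-0.1678, 0.0, 0.0, 0.0, 0.0], 'R': [[0.6549, -0.7557, 0.0001], [-0.628, -0.5442, -0.5563], [0.4204, 0.3642, -0.831]], 't': [-0.4045, 0.4026, 0.6821]}
side {'fx': 406.3764, 'fy': 406.3764, 'cx': 259.4328, 'cy': 185.3738, 'distortion': [-0.1085, 0.0, 0.0, 0.0, 0.0], 'R': [[0.7724, -0.6352, -0.0004], [-0.4883, -0.5934, -0.6399], [0.4062, 0.4944, -0.7685]], 't': [-0.4835, 0.3294, 0.629]}
wrist {'fx': 317.5292, 'fy': 317.5292, 'cx': 255.6189, 'cy': 199.4354, 'distortion': [-0.086, 0.0, 0.0, 0.0, 0.0], 'T_tool_cam': [[0.0, -0.9545, -0.2983, 0.0769], [1.0, 0.0003, -0.0009, 0.0011], [0.001, -0.2983, 0.9545, -0.1415], [0.0, 0.0, 0.0, 1.0]]}
```

View pics/scene0.png

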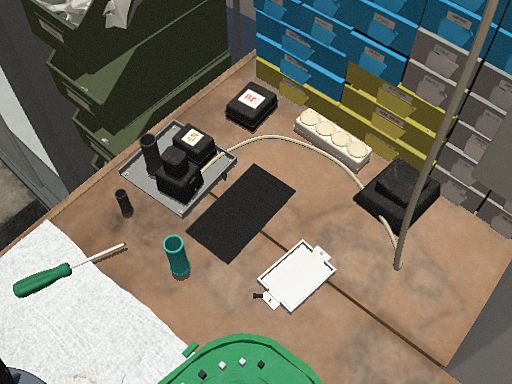

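View pics/side0.png

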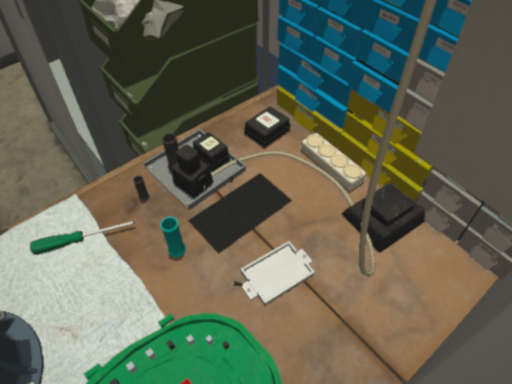

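The scene picture shows the tray around (180,165), holding a tall black sleeve at (150,155), the battery at (178,172) and the adapter at (193,143). The mat is at (242,212) and the holder at (297,275). 
Candidates for the sleeve are the tall black one in the tray at (150,155), the small black one at (125,203) and the turquoise one at (177,255). I choose the tall black one. 
Candidates for the adapter are the narrow one in the tray at (193,143), the flat one at (251,103) and the big black block at (400,195). I choose the one in the tray. I'll check both in a close crop.

```bash
cat > h.py <<'E'
from cell import arm, imaging
import cv2,numpy as np
from scipy.spatial.transform import Rotation as Ro
def pose():
    s=arm.state(); return Ro.from_euler('xyz',s['tcp_rot']).as_matrix(),np.array(s['eef_pos'])
def grab(n,name):
    """picture + calibration with camera->world (Rw, origin)"""
    c=dict(imaging.calibration(n))
    if n=='wrist':
        R,p=pose();T=np.array(c['T_tool_cam']);c['Rw']=R@T[:3,:3];c['o']=R@T[:3,3]+p
    else:
        R=np.array(c['R']);c['Rw']=R.T;c['o']=-R.T@np.array(c['t'])
    im=np.ascontiguousarray(imaging.camera(n)[:,:,::-1]);cv2.imwrite(f'pics/{name}.png',im)
    np.save(f'pics/{name}.npy',np.hstack([c['Rw'].ravel(),c['o']]))
    return im,c
def load(n,name):
    c=dict(imaging.calibration(n));v=np.load(f'pics/{name}.npy');c['Rw']=v[:9].reshape(3,3);c['o']=v[9:]
    return cv2.imread(f'pics/{name}.png'),c
def K(c): return np.array([[c['fx'],0,c['cx']],[0,c['fy'],c['cy']],[0,0,1.]])
def rays(uv,c):
    u=cv2.undistortPoints(np.float64(uv).reshape(-1,1,2),K(c),np.array(c['distortion'])).reshape(-1,2)
    return np.c_[u,np.ones(len(u))]@c['Rw'].T
def plane(uv,c,z):
    d=rays(uv,c);return c['o']+d*((z-c['o'][2])/d[:,2])[:,None]
def proj(X,c):
    R=c['Rw'].T;rv=cv2.Rodrigues(R)[0]
    return cv2.projectPoints(np.float64(X).reshape(-1,1,3),rv,-R@c['o'],K(c),np.array(c['distortion']))[0].reshape(-1,2)
E
python3 - <<'E'
from h import *
im,c=grab('scene','s1')
g=lambda uv,z:np.round(plane([uv],c,z)[0],3)
for n,uv,z in[('sleeve top',(149,138),.093),('bat top',(174,157),.104),('adapt top',(193,137),.053),('mat',(242,212),.003),('holder',(297,275),.004),('flat',(251,98),.04),('strip',(333,135),.036),('small',(123,193),.05),('turq',(175,243),.09),('black block',(400,180),.05),('rope foot',(398,268),0)]:print(n,g(uv,z))
a=cv2.resize(im[110:260,80:280],None,fx=4,fy=4,interpolation=cv2.INTER_CUBIC)
a=np.uint8(255*(a/255.)**.5);cv2.imwrite('pics/crop1.png',a)
E
```

```text
sleeve top [0.537 0.193 0.093]
bat top [0.532 0.118 0.104]
adapt top [0.612 0.159 0.053]
mat [ 0.57  -0.005  0.003]
holder [ 0.537 -0.162  0.004]
flat [0.774 0.151 0.04 ]
strip [ 0.808 -0.037  0.036]
small [0.437 0.166 0.05 ]
turq [0.419 0.001 0.09 ]
black block [ 0.793 -0.201  0.05 ]
rope foot [ 0.665 -0.291  0.   ]
```

View pics/crop1.png

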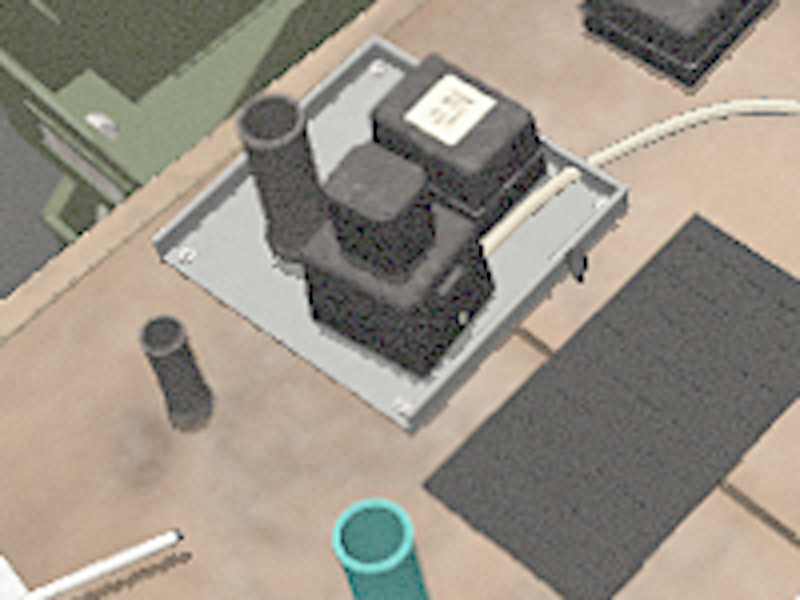

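The crop shows three things:
- The tall black sleeve with a foot flange at crop (275,180). It is larger than the small black one at (175,370).
- The battery at crop (395,250).
- The narrow adapter with its label at crop (455,110). A cream cable runs beside it.

The choice stands. Next I move above the workspace for a wrist view.

Emit:
step_arm([
  [-2.9,-3,-1,0,0,0,1],
  [-2.9,-3,-1,0,0,0,1],
  [-2.9,-3,-1,0,0,0,1],
  [-2.9,-3,-1,0,0,0,1],
  [-2.9,-3,-1,0,0,0,1],
  [-2.9,-3,-1,0,0,0,1],
  [-2.9,-3,-1,0,0,0,1],
  [-2.9,-3,-1,0,0,0,1],
  [-2.9,-3,-1,0,0,0,1],
  [-2.9,-3,-1,0,0,0,1],
])

```text
time_s: 1.2
eef_pos: [0.354, 0.0959, 0.3318]
tcp_rot: [3.141, 0.0, 2.751]
force: [0.5, 0.3, 0.6]
opening: 0.0856
grip_force: 0.0
```

Emit:
step_arm([
  [0,0,0,0,0,8.5,1],
  [0,0,0,0,0,8.5,1],
  [0,0,0,0,0,8.5,1],
  [0,0,0,0,0,8.5,1],
  [0,0,0,0,0,8.5,1],
  [0,0,0,0,0,8.5,1],
  [0,0,0,0,0,8.5,1],
  [0,0,0,0,0,8.5,1],
  [0,0,0,0,0,8.5,1],
  [0,0,0,0,0,8.5,1],
  [0,0,0,0,0,8.5,1],
  [0,0,0,0,0,8.5,1],
])

```text
time_s: 2.4
eef_pos: [0.3537, 0.0975, 0.3312]
tcp_rot: [-3.141, 0.0, 0.964]
force: [0.4, -0.7, 0.9]
opening: 0.0853
grip_force: 0.0
```

Emit:
step_arm([
  [0,0,0,0,0,8.5,1],
  [0,0,0,0,0,8.5,1],
  [0,0,0,0,0,8.5,1],
  [0,0,0,0,0,8.5,1],
  [0,0,0,0,0,8.5,1],
  [0,0,0,0,0,8.5,1],
  [0,0,0,0,0,8.5,1],
  [0,0,0,0,0,8.5,1],
  [0,0,0,0,0,8.5,1],
  [0,0,0,0,0,8.5,1],
  [0,0,0,0,0,8.5,1],
  [0,0,0,0,0,8.5,1],
])

```text
time_s: 3.6
eef_pos: [0.3065, -0.1326, 0.3316]
tcp_rot: [-2.969, 0.089, -0.566]
force: [0.5, -0.4, -0.5]
opening: 0.0856
grip_force: 0.0
```

Emit:
step_arm([
  [0,0,0,0,0,8.5,1],
  [0,0,0,0,0,8.5,1],
  [0,0,0,0,0,8.5,1],
  [0,0,0,0,0,8.5,1],
  [0,0,0,0,0,8.5,1],
])

```text
time_s: 4.1
eef_pos: [0.1792, -0.2312, 0.3321]
tcp_rot: [-2.926, 0.228, -1.137]
force: [0.3, -0.5, 0.0]
opening: 0.0855
grip_force: 0.0
```

```bash
python3 -c "
from h import *
s=arm.state();print(np.round(s['joint_pos'],3),s['eef_pos'],s['tcp_rot'])"
```

```text
[-1.138 -0.022 -0.106  1.715  0.215  3.141] [ 0.17919019 -0.23122957  0.33210149] [-2.92602106  0.2276048  -1.13650523]
```

```bash
cat >> h.py <<'E'
def go(x,y,z,yaw):
    """offset in tool axes (cm) and rotation vector (deg) to a tool-down pose"""
    R,p=pose();Rt=Ro.from_euler('xyz',[np.pi,0,yaw]).as_matrix()
    t=R.T@(np.array([x,y,z])-p)*100;w=np.degrees(Ro.from_matrix(R.T@Rt).as_rotvec())
    print('shift cm',np.round(t,2),'turn deg',np.round(w,2))
E
python3 -c "
from h import *
go(.35,-.1,.34,-1.137)"
```

```text
shift cm [ -4.77 -20.47   4.78] turn deg [-12.29  12.99  -1.38]
```

Emit:
step_arm([
  [0,0,0,0,0,-8,1],
  [-0.9,-4.2,0,0,0,0,1],
  [-0.9,-4.2,0,0,0,0,1],
  [-0.9,-4.2,0,0,0,0,1],
  [-0.9,-4.2,0,0,0,0,1],
])

```text
time_s: 4.6
eef_pos: [0.2405, -0.1589, 0.3828]
tcp_rot: [-2.825, 0.196, -0.92]
force: [-0.3, 0.1, -0.0]
opening: 0.0856
grip_force: 0.0
```

```bash
python3 -c "
from h import *
print(np.round(arm.state()['joint_pos'],3),pose()[1]);go(.36,-.1,.34,-1.137)"
```

```text
[-0.921 -0.068 -0.034  1.802  0.316  3.141] [ 0.24052705 -0.15887955  0.38284739]
shift cm [  3.33 -11.27   7.59] turn deg [-16.79  13.03  10.5 ]
```

Emit:
step_arm([
  [0,0,0,0,0,-8.5,1],
  [0,0,0,0,0,-8.5,1],
  [0,0,0,0,0,-8.5,1],
  [0,0,0,0,0,-8.5,1],
  [0,0,0,0,0,-8.5,1],
  [0,0,0,0,0,-8.5,1],
])

```text
time_s: 5.2
eef_pos: [0.2403, -0.1596, 0.3825]
tcp_rot: [-2.79, -0.117, -0.077]
force: [-0.5, 0.0, -0.4]
opening: 0.0852
grip_force: 0.0
```

```bash
python3 -c "
from h import *
print(np.round(arm.state()['joint_pos'],3),pose()[1],arm.state()['tcp_rot']);go(.36,-.1,.34,arm.state()['tcp_rot'][2])"
```

```text
[-0.922 -0.068 -0.034  1.801  0.315  2.244] [ 0.24032122 -0.15959511  0.38251809] [-2.79008613 -0.11665915 -0.0773136 ]
shift cm [10.9  -4.53  7.58] turn deg [-20.12  -6.62   1.17]
```

Emit:
step_arm([
  [0,0,0,-6.7,-2.2,0.4,1],
  [0,0,0,-6.7,-2.2,0.4,1],
  [0,0,0,-6.7,-2.2,0.4,1],
  [2.9,-1.7,0,0,0,0,1],
  [2.9,-1.7,0,0,0,0,1],
  [2.9,-1.7,0,0,0,0,1],
  [2.9,-1.7,0,0,0,0,1],
  [4,-2,0.5,0,0,0,1],
  [4,-2,0.5,0,0,0,1],
  [4,-2,0.5,0,0,0,1],
  [4,-2,0.5,0,0,0,1],
])

```text
time_s: 6.3
eef_pos: [0.5287, -0.0381, 0.3616]
tcp_rot: [-3.137, 0.002, -0.075]
force: [0.5, -0.5, 0.4]
opening: 0.0855
grip_force: 0.0
```

Emit:
step_arm([
  [0,0,0,0,0,-8.5,1],
  [0,0,0,0,0,-8.5,1],
  [0,0,0,0,0,-8.5,1],
  [0,0,0,0,0,-8.5,1],
  [0,0,0,0,0,-8.5,1],
  [0,0,0,0,0,-8.5,1],
  [0,0,0,0,0,-8.5,1],
  [0,0,0,0,0,-8.5,1],
  [0,0,0,0,0,-8.5,1],
  [0,0,0,0,0,-8.5,1],
  [0,0,0,0,0,-8.5,1],
  [0,0,0,0,0,-8.5,1],
])

```text
time_s: 7.5
eef_pos: [0.5271, -0.0395, 0.3617]
tcp_rot: [-3.14, -0.005, 1.71]
force: [-0.2, 0.5, 0.5]
opening: 0.0856
grip_force: 0.0
```

Emit:
step_arm([
  [0,0,0,0,0,-8.5,1],
  [0,0,0,0,0,-8.5,1],
  [0,0,0,0,0,-8.5,1],
  [0,0,0,0,0,-8.5,1],
  [0,0,0,0,0,-8.5,1],
  [0,0,0,0,0,-8.5,1],
  [0,0,0,0,0,-8.5,1],
  [0,0,0,0,0,-8.5,1],
  [0,0,0,0,0,-8.5,1],
  [0,0,0,0,0,-8.5,1],
  [0,0,0,0,0,-8.5,1],
  [0,0,0,0,0,-8.5,1],
])

```text
time_s: 8.7
eef_pos: [0.5271, -0.0395, 0.3617]
tcp_rot: [3.136, -0.001, -2.793]
force: [0.1, 0.4, -0.6]
opening: 0.0852
grip_force: 0.0
```

```bash
python3 -c "
from h import *
print(np.round(arm.state()['joint_pos'],3),pose()[1],arm.state()['tcp_rot']);go(.56,.02,.36,-1.571)"
```

```text
[-0.078  0.241  0.321  1.653  0.005 -0.426] [ 0.52710604 -0.03949331  0.36172724] [ 3.13601642e+00 -5.70554094e-04 -2.79329201e+00]
shift cm [-5.12  4.47  0.19] turn deg [  0.3    0.17 -70.03]
```

Emit:
step_arm([
  [0,0,0,0.3,0.2,-8,1],
  [0,0,0,0,0,-8.5,1],
  [0,0,0,0,0,-8.5,1],
  [0,0,0,0,0,-8.5,1],
  [0,0,0,0,0,-8.5,1],
  [0,0,0,0,0,-8.5,1],
  [0,0,0,0,0,-8.5,1],
  [0,0,0,0,0,-8.5,1],
  [0,0,0,0,0,-2.5,1],
  [-3,-1.6,0,0,0,0,1],
  [-3,-1.6,0,0,0,0,1],
  [0,0,0,0,0,0,1],
])

```text
time_s: 9.9
eef_pos: [0.5608, 0.0229, 0.3607]
tcp_rot: [3.138, -0.0, -1.575]
force: [-0.2, -0.7, -1.0]
opening: 0.0854
grip_force: 0.0
```

```bash
python3 - <<'E'
from h import *
im,c=grab('wrist','w1')
print(arm.state()['eef_pos'],arm.state()['tcp_rot'])
a=np.uint8(255*(im/255.)**.6)
cv2.imwrite('pics/w1v.png',cv2.resize(a,(768,576),interpolation=cv2.INTER_CUBIC))
E
```

```text
[0.56010171 0.021576   0.36082347] [ 3.13727454e+00 -1.27401455e-03 -1.57540834e+00]
```

View pics/w1v.png

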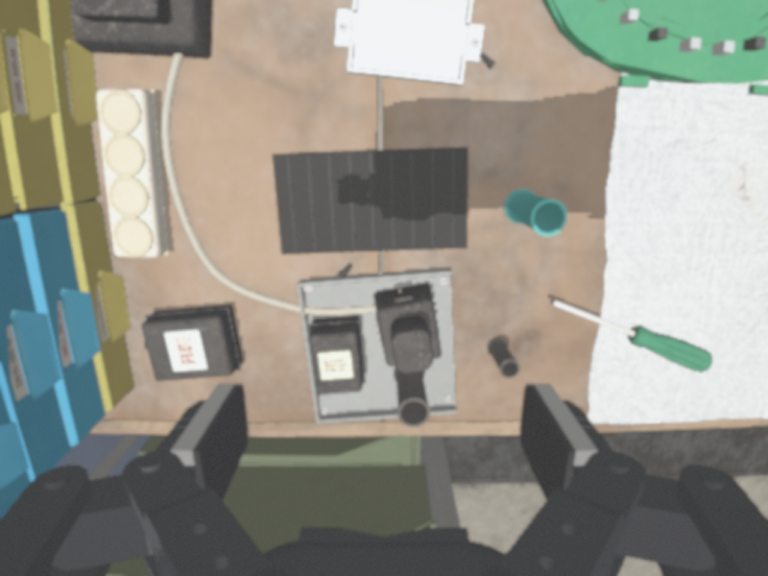

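The wrist picture shows the holder at (410,35), the mat at (372,200), the tray at (380,345), the adapter at (337,355), the battery at (408,330) and the sleeve rim at (413,410), all in view pixels at 1.5x. I'll measure the outlines and look at one enlarged tray crop.

```bash
python3 - <<'E'
from h import *
im,c=load('wrist','w1')
x0,y0=190,170
a=cv2.resize(im[y0:y0+118,x0:x0+130],None,fx=5,fy=5,interpolation=cv2.INTER_CUBIC)
a=np.uint8(255*(a/255.)**.45);cv2.imwrite('pics/w1t.png',a)
hsv=cv2.cvtColor(im,cv2.COLOR_BGR2HSV);g=im.max(2)
# holder: bright ; mat: dark ; each largest contour in its window
for n,(u0,u1,v0,v1),m,z in[('holder',(215,330,0,60),(im.min(2)>150),.013),('mat',(175,320,95,172),(g<75),.003),('label',(205,245,228,260),(im.min(2)>110),.05)]:
    w=np.zeros_like(g);w[v0:v1,u0:u1]=m[v0:v1,u0:u1]*255
    w=cv2.morphologyEx(w,cv2.MORPH_CLOSE,np.ones((3,3)));w=cv2.morphologyEx(w,cv2.MORPH_OPEN,np.ones((3,3)) if n=='label' else np.ones((9,9)))
    k=max(cv2.findContours(w,0,2)[0],key=cv2.contourArea)
    P=plane(k.reshape(-1,2),c,z)[:,:2];r=cv2.minAreaRect(np.float32(P*1000));print(n,cv2.boundingRect(k),np.round(r[0],1),np.round(r[1],1),round(r[2],1),cv2.boxPoints(r).round().tolist())
E
```

```text
holder (223, 0, 100, 56) [ 534.3 -154.1] [140.3  73.9] 0.2 [[464.0, -117.0], [464.0, -191.0], [605.0, -191.0], [604.0, -117.0]]
mat (183, 98, 130, 70) [570.1  -3.8] [197.7 103.4] 1.8 [[470.0, 45.0], [473.0, -59.0], [670.0, -52.0], [667.0, 51.0]]
label (212, 233, 24, 21) [610.2 159.9] [36.1 33.1] 4.9 [[591.0, 175.0], [594.0, 142.0], [630.0, 145.0], [627.0, 178.0]]
```

View pics/w1t.png

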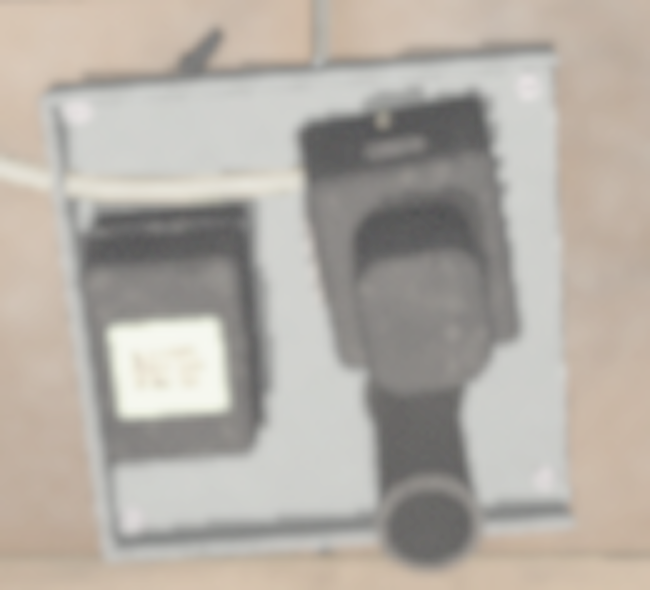

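The crop (5x, offset 190,170) shows:
- The battery neck top spans about x 358–490 and ends at y 393.
- The foot top corners are near (305,182), (488,160), (520,340) and (340,367).
- The sleeve rim is centred at (430,523).
- The adapter top spans (88,265)–(250,450), with its label at (168,368) and the cord stub towards -y.

```bash
python3 - <<'E'
from h import *
im,c=load('wrist','w1')
q=lambda L,z:(plane((np.array(L)+.5)/5-.5+[190,170],c,z)[:,:2]*1000).round(1).tolist()
print('tray back TL,BL z16',q([(46,92),(106,558)],.016),'front z3',q([(553,45),(570,522)],.003))
print('tray rim front corners z16',q([(553,45),(572,515)],.016))
print('neck L,R at y=320; bottom; ',q([(357,320),(491,320),(428,393),(425,250)],.104))
print('foot top',q([(305,182),(488,160),(520,340),(340,367)],.061))
print('sleeve ctr/left/right/top/bot',q([(430,523),(382,523),(479,523),(430,478),(430,568)],.093))
print('adapter top',q([(88,268),(240,260),(255,445),(112,460)],.053))
print('adapter front bottom',q([(82,225),(248,207)],.01))
# holder corners in the view, /1.5
h=np.array([(352,0),(347,70),(465,83),(474,0)]);print('holder z13',(plane((h+.5)/1.5-.5,c,.013)[:,:2]*1000).round().tolist())
# scene camera
i2,c2=load('scene','s1')
r=lambda L,z:(plane((np.array(L)+.5)/4-.5+[80,110],c2,z)[:,:2]*1000).round(1).tolist()
print('scene: sleeve',r([(273,118)],.093),'neck',r([(378,182)],.104),'adapter label',r([(451,109)],.053))
print('scene tray',r([(376,40),(627,195),(410,430),(155,240)],.016),'holder',(plane([(258,276),(305,240),(335,271),(290,310)],c2,.013)[:,:2]*1000).round().tolist())
E
```

```text
tray back TL,BL z16 [[649.5, 79.6], [638.7, 249.1]] front z3 [[487.1, 68.3], [474.0, 243.5]]
tray rim front corners z16 [[489.0, 65.2], [475.7, 233.0]]
neck L,R at y=320; bottom;  [[552.5, 120.5], [516.0, 120.8], [532.9, 142.6], [534.3, 100.3]]
foot top [[566.9, 95.2], [513.4, 88.8], [502.2, 146.1], [556.8, 154.6]]
sleeve ctr/left/right/top/bot [[530.8, 190.1], [544.9, 189.9], [516.5, 190.2], [531.1, 175.2], [530.6, 205.3]]
adapter top [[633.2, 125.0], [586.9, 122.7], [583.6, 185.3], [629.1, 190.4]]
adapter front bottom [[641.3, 126.8], [586.4, 120.8]]
holder z13 [[587.0, -191.0], [593.0, -129.0], [480.0, -117.0], [474.0, -192.0]]
scene: sleeve [[533.5, 193.0]] neck [[534.7, 121.2]] adapter label [[611.7, 160.6]]
scene tray [[638.3, 249.4], [648.9, 80.0], [484.1, 64.7], [476.3, 238.2]] holder [[488.0, -115.0], [596.0, -133.0], [582.0, -210.0], [477.0, -195.0]]
```

Emit:
step_arm([
  [0,0,0,0,0,-8.3,1],
  [-3.4,0.4,2,0,0,0,1],
  [-3.4,0.4,2,0,0,0,1],
  [-3.4,0.4,2,0,0,0,1],
  [0,0,4,0,0,0,1],
  [0,0,4,0,0,0,1],
  [0,0,4,0,0,0,1],
  [0,0,3,0,0,0,1],
  [0,0,2,0,0,0,1],
  [0,0,0,0,0,0,1],
])

```text
time_s: 10.95
eef_pos: [0.531, 0.118, 0.129]
tcp_rot: [3.133, -0.002, -1.433]
force: [-0.8, -0.6, 0.0]
opening: 0.0856
grip_force: 0.0
```

```bash
python3 - <<'E'
from h import *
print(np.round(arm.state()['joint_pos'],2));go(.534,.1215,.069,-1.43)
im,c=grab('wrist','w2')
a=np.uint8(255*(im/255.)**.5)
cv2.imwrite('pics/w2v.png',a)
E
```

```text
[ 0.22  0.33 -0.15  1.1  -0.   -1.49]
shift cm [-0.32 -0.4   5.99] turn deg [ 0.48 -0.09 -0.2 ]
```

View pics/w2v.png

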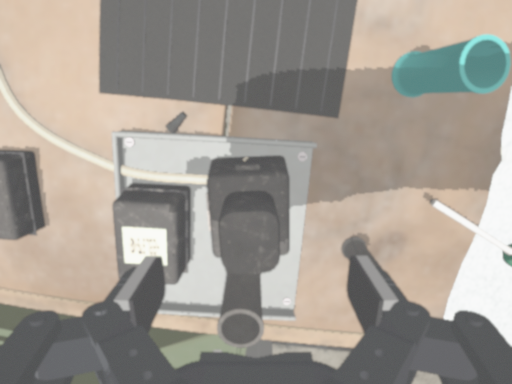

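The wrist picture shows the neck top at (250,235), square to the fingers and about 4 mm off centre, which the planned shift corrects. Next I descend and grip.

Emit:
step_arm([
  [-0.3,-0.4,1.5,0.4,0,0,1],
  [0,0,2.5,0,0,0,1],
  [0,0,1.5,0,0,0,1],
  [0,0,0.5,0,0,0,1],
  [0,0,0,0,0,0,1],
  [0,0,0,0,0,0,0],
  [0,0,0,0,0,0,0],
  [0,0,0,0,0,0,0],
  [0,0,0,0,0,0,0],
  [0,0,0,0,0,0,0],
  [0,0,0,0,0,0,0],
], newtons=60)

```text
time_s: 12.1
eef_pos: [0.5367, 0.1226, 0.072]
tcp_rot: [-3.137, -0.001, -1.433]
force: [-2.8, -0.6, 6.1]
opening: 0.0353
grip_force: 59.7
```

```bash
python3 - <<'E'
from h import *
s=arm.state();print('BATTERY GRASP',s['eef_pos'],s['tcp_rot'],s['opening'],s['grip_force'],s['force'])
go(.52,-.006,.2,-1.571+.035)
E
```

```text
BATTERY GRASP [0.53666935 0.12256775 0.07204418] [-3.13729066e+00 -1.12514152e-03 -1.43260409e+00] 0.03533181397876698 59.69538138946518 [-2.83854312 -0.5710754   6.14523671]
shift cm [ 12.52   3.37 -12.8 ] turn deg [-0.25 -0.05  5.92]
```

Emit:
step_arm([
  [0,0,-1,0,0,0,0],
  [0,0,-2,0,0,0,0],
  [0,0,-3,0,0,0,0],
  [0,0,-3,0,0,0,0],
  [0,0,-2,0,0,0,0],
  [2,0.5,0,0,0,0,0],
  [3,0.8,0,0,0,0,0],
  [3,0.8,0,0,0,0,0],
  [2.5,0.8,0,0,0,0,0],
  [2,0.5,0,0,0,3,0],
  [0,0,0,0,0,3,0],
  [0,0,0,0,0,0,0],
])

```text
time_s: 13.3
eef_pos: [0.5194, -0.0066, 0.1815]
tcp_rot: [-3.138, -0.001, -1.54]
force: [-0.1, 0.3, -5.0]
opening: 0.0348
grip_force: 60.8
```

```bash
python3 - <<'E'
from h import *
s=arm.state();print(s['opening'],s['grip_force'],s['force'])
go(.52,-.006,.072,-1.536)
E
```

```text
0.03478026065325014 60.799770651210565 [-0.06739065  0.2740784  -5.03588507]
shift cm [-0.07 -0.03 10.95] turn deg [-0.19 -0.05 -0.21]
```

Emit:
step_arm([
  [0,0,2,0,0,0,0],
  [0,0,3,0,0,0,0],
  [0,0,3,0,0,0,0],
  [0,0,1.5,0,0,0,0],
  [0,0,0.8,0,0,0,0],
  [0,0,0.4,0,0,0,0],
  [0,0,0,0,0,0,0],
])

```text
time_s: 14.0
eef_pos: [0.5204, -0.0058, 0.0745]
tcp_rot: [-3.138, -0.001, -1.537]
force: [0.1, -0.9, -4.6]
opening: 0.0348
grip_force: 61.1
```

Emit:
step_arm([
  [0,0,0.2,0,0,0,0],
  [0,0,0.1,0,0,0,0],
  [0,0,0,0,0,0,0],
])

```text
time_s: 14.3
eef_pos: [0.5207, -0.006, 0.0721]
tcp_rot: [-3.136, -0.001, -1.537]
force: [0.2, 0.6, -0.1]
opening: 0.035
grip_force: 61.8
```

Emit:
step_arm([
  [0,0,0.1,0,0,0,0.7],
  [0,0,0,0,0,0,0.7],
  [0,0,0,0,0,0,0.7],
  [0,0,0,0,0,0,0.7],
  [0,0,0,0,0,0,0.7],
])

```text
time_s: 14.8
eef_pos: [0.5203, -0.006, 0.0703]
tcp_rot: [-3.138, -0.001, -1.538]
force: [0.1, -1.0, 0.2]
opening: 0.0599
grip_force: 0.0
```

Emit:
step_arm([
  [0,0,-1.5,0,0,0,0.7],
  [0,0,-3,0,0,0,0.7],
  [0,0,-3.5,0,0,0,0.7],
  [0,0,-3,0,0,0,0.7],
  [0,0,0,0,0,0,0.7],
])

```text
time_s: 15.3
eef_pos: [0.5219, -0.006, 0.1842]
tcp_rot: [-3.131, -0.001, -1.538]
force: [0.4, 0.3, -0.2]
opening: 0.0598
grip_force: 0.0
```

```bash
python3 - <<'E'
from h import *
go(.5325,.1915,.16,-1.571+.064)
E
```

```text
shift cm [-19.71  -1.69   2.42] turn deg [-0.6  -0.08 -1.76]
```

Emit:
step_arm([
  [-3,-0.3,0.4,0,0,-1.8,0.7],
  [-3.7,-0.3,0.4,0,0,0,0.7],
  [-4,-0.3,0.4,0,0,0,0.8],
  [-4,-0.3,0.4,0,0,0,0.8],
  [-3,-0.2,0.4,0,0,0,0.8],
  [-2,-0.1,0.4,0,0,0,0.8],
  [0,0,0,0,0,0,0.8],
])

```text
time_s: 16.0
eef_pos: [0.5223, 0.1936, 0.1546]
tcp_rot: [-3.139, -0.001, -1.503]
force: [-0.1, 0.7, -0.1]
opening: 0.0683
grip_force: 0.0
```

```bash
python3 - <<'E'
from h import *
go(.5325,.1915,.058,-1.507)
im,c=grab('wrist','w3');cv2.imwrite('pics/w3v.png',np.uint8(255*(im/255.)**.5))
s,cs=grab('scene','s3')
d=grab('side','d3')
P=[(.5325,.1915,.093)];print('expected sleeve top px',proj(P,c).round(1),proj(P,cs).round(1),proj(P,d[1]).round(1))
E
```

```text
shift cm [ 0.27 -0.98  9.67] turn deg [-0.12 -0.06  0.21]
expected sleeve top px [[240.7 212. ]] [[148.  139.8]] [[169.3 137.1]]
```

View pics/w3v.png

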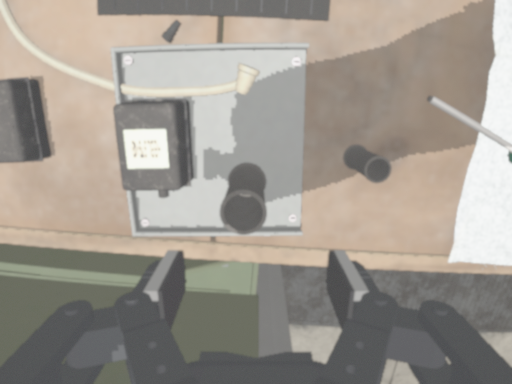

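The wrist picture shows the sleeve rim at (243,210) against a predicted (241,212), which is within 2 mm. The adapter lies at (152,145) with its cord stub at (163,192), so towards +y. A white cable plug lies at (247,78).

```bash
python3 - <<'E'
from h import *
im,c=load('wrist','w3')
p=lambda L,z:(plane(L,c,z)[:,:2]*1000).round(1).tolist()
print('plug',p([(240,85),(248,66)],.008),p([(240,85),(248,66)],.003),'tray',p([(117,47),(134,235)],.016),p([(306,45),(301,232)],.003))
print('sleeve',p([(221,210),(265,210),(243,190),(243,231)],.093))
print('adapter top z50',p([(119,108),(178,102),(185,186),(127,189)],.051),'stub',p([(163,190),(163,196)],.02))
E
```

```text
plug [[541.8, 105.9], [535.9, 89.9]] [[542.1, 105.7], [536.0, 89.3]] tray [[645.7, 81.0], [637.0, 249.9]] [[487.5, 68.5], [473.6, 240.7]]
sleeve [[545.9, 191.0], [516.1, 189.0], [531.8, 175.9], [530.2, 205.3]]
adapter top z50 [[630.6, 129.4], [585.2, 122.8], [579.4, 187.5], [627.1, 193.2]] stub [[606.2, 201.3], [606.3, 207.0]]
```

Emit:
step_arm([
  [0.3,-0.8,1,0,0,0,0.8],
  [0,0,3,0,0,0,0.8],
  [0,0,3,0,0,0,0.8],
  [0,0,2,0,0,0,0.8],
  [0,0,0.7,0,0,0,0.8],
  [0,0,0,0,0,0,0.8],
  [0,0,0,0,0,0,0.8],
], newtons=50)

```text
time_s: 16.85
eef_pos: [0.5324, 0.1887, 0.0599]
tcp_rot: [-3.137, -0.001, -1.507]
force: [1.1, 1.2, -0.4]
opening: 0.0685
grip_force: 0.0
```

```bash
python3 - <<'E'
from h import *
s=arm.state();print(s['force']);go(.531,.1905,.058,-1.507)
E
```

```text
[ 1.1364393   1.23858325 -0.40986544]
shift cm [-0.19  0.13  0.19] turn deg [-0.28 -0.04  0.  ]
```

Emit:
step_arm([
  [-0.2,0.1,0.2,-0.3,0,0,0.8],
  [0,0,0,0,0,0,0],
  [0,0,0,0,0,0,0],
  [0,0,0,0,0,0,0],
  [0,0,0,0,0,0,0],
  [0,0,0,0,0,0,0],
  [0,0,0,0,0,0,0],
])

```text
time_s: 17.55
eef_pos: [0.5311, 0.1912, 0.0577]
tcp_rot: [-3.142, -0.001, -1.506]
force: [1.3, -0.1, 6.3]
opening: 0.0303
grip_force: 50.0
```

```bash
python3 - <<'E'
from h import *
s=arm.state();print('SLEEVE GRASP',s['eef_pos'],s['tcp_rot'],s['opening'],s['grip_force'],s['force'])
go(.622,-.002,.18,-1.536)
E
```

```text
SLEEVE GRASP [0.53110154 0.19116423 0.0576941 ] [-3.14155650e+00 -6.23731796e-04 -1.50614942e+00] 0.030319300372100632 49.97354270220967 [ 1.29898249 -0.13048818  6.34210148]
shift cm [ 19.87  -7.82 -12.22] turn deg [-0.   -0.04  1.71]
```

Emit:
step_arm([
  [0,0,-1,0,0,0,0],
  [0,0,-2.5,0,0,0,0],
  [0,0,-3.5,0,0,0,0],
  [0,0,-3.5,0,0,0,0],
  [0,0,-1.5,0,0,0,0],
  [2,-1.4,0,0,0,0,0],
  [3.5,-1.6,0,0,0,0,0],
  [4,-1.6,0,0,0,0,0],
  [4,-1.5,0,0,0,0,0],
  [4,-1,0,0,0,0,0],
  [2.4,-0.7,0,0,0,1.7,0],
  [0,0,0,0,0,0,0],
])

```text
time_s: 18.75
eef_pos: [0.6215, -0.0057, 0.1769]
tcp_rot: [3.139, -0.002, -1.54]
force: [0.6, 0.3, -1.9]
opening: 0.03
grip_force: 49.7
```

```bash
python3 - <<'E'
from h import *
s=arm.state();print(s['opening'],s['grip_force'],s['force'])
go(.622,-.002,.058,-1.536)
E
```

```text
0.029956298309630765 49.71201834130625 [ 0.59284299  0.31368695 -1.89881319]
shift cm [-0.39 -0.09 11.89] turn deg [ 0.15 -0.1  -0.25]
```

Emit:
step_arm([
  [-0.3,0,2,0,0,0,0],
  [0,0,3.5,0,0,0,0],
  [0,0,3,0,0,0,0],
  [0,0,2,0,0,0,0],
  [0,0,0.8,0,0,0,0],
  [0,0,0.4,0,0,0,0],
  [0,0,0,0,0,0,0],
])

```text
time_s: 19.45
eef_pos: [0.6211, 0.0008, 0.0607]
tcp_rot: [3.14, -0.001, -1.535]
force: [-0.3, -0.9, -0.7]
opening: 0.03
grip_force: 49.7
```

Emit:
step_arm([
  [0,0,0.2,0,0,0,0],
  [0,0,0.1,0,0,0,0],
  [0,0,0,0,0,0,0],
])

```text
time_s: 19.75
eef_pos: [0.6213, 0.0004, 0.0578]
tcp_rot: [3.141, -0.001, -1.536]
force: [-0.8, -0.7, -1.5]
opening: 0.03
grip_force: 49.7
```

Emit:
step_arm([
  [0,0,0.1,0,0,0,0],
  [0,0,0,0,0,0,0],
])

```text
time_s: 19.95
eef_pos: [0.6215, 0.0003, 0.0577]
tcp_rot: [-3.141, -0.001, -1.536]
force: [-2.2, -0.7, 9.4]
opening: 0.03
grip_force: 50.7
```

Emit:
step_arm([
  [0,0,-0.1,0,0,0,0.6],
  [0,0,0,0,0,0,0.6],
  [0,0,0,0,0,0,0.6],
  [0,0,0,0,0,0,0.6],
  [0,0,0,0,0,0,0.6],
])

```text
time_s: 20.45
eef_pos: [0.621, 0.0004, 0.0571]
tcp_rot: [3.14, -0.001, -1.536]
force: [0.1, -0.4, -0.3]
opening: 0.0512
grip_force: 0.0
```

Emit:
step_arm([
  [0,0,-1.5,0,0,0,0.6],
  [0,0,-3,0,0,0,0.6],
  [0,0,-4,0,0,0,0.6],
  [0,0,-4,0,0,0,1],
  [0,0,-1,0,0,0,1],
  [-2,0,0,0,0,0,1],
  [-4,0,0,0,0,0,1],
  [-4,0,0,0,0,0,1],
  [-3,0,0,0,0,0,1],
  [0,0,0,0,0,0,1],
])

```text
time_s: 21.45
eef_pos: [0.6162, 0.1339, 0.1913]
tcp_rot: [3.139, -0.0, -1.532]
force: [0.8, -0.3, -0.3]
opening: 0.0854
grip_force: 0.0
```

```bash
python3 - <<'E'
from h import *
print(pose()[1])
im,c=grab('wrist','w4')
s,cs=grab('scene','s4')
a=np.uint8(255*(im/255.)**.5)
b=np.uint8(255*(cv2.resize(s[110:300,120:340],(440,380),interpolation=cv2.INTER_CUBIC)/255.)**.5)
o=np.zeros((384,800,3),np.uint8);o[:,:400]=a[:,56:456];o[:380,400:]=b[:,:400];cv2.imwrite('pics/w4v.png',o)
print(np.round(proj([(.54,.105,z) for z in(.003,.02,.04)],cs)))
E
```

```text
[0.61622041 0.13390724 0.19131863]
[[189. 190.]
 [188. 185.]
 [187. 179.]]
```

View pics/w4v.png

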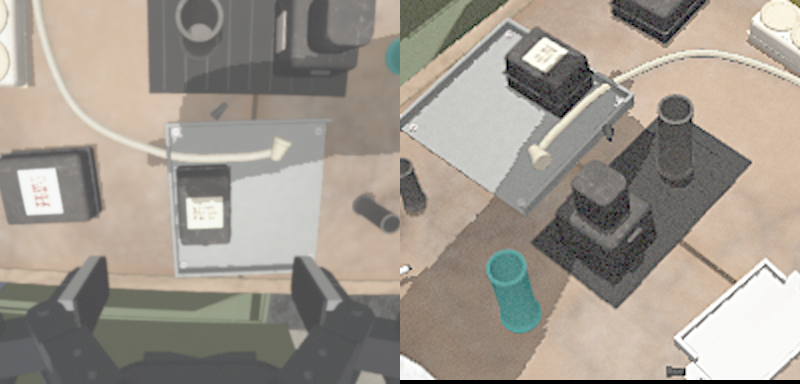

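Left panel (wrist): the adapter top spans panel (177–230, 167–243), and the plug is at (280,150). Right panel (scene): the battery and sleeve both stand upright on the mat at (600,215) and (675,140), and the plug lies on the tray floor.

```bash
python3 - <<'E'
from h import *
im,c=load('wrist','w4')
p=lambda L,z:(plane(np.array(L)+[56,0],c,z)[:,:2]*1000).round(1).tolist()
print('top incl front',p([(177,178),(229,178),(230,240),(180,244)],.05),'front bottom',p([(178,167),(229,164)],.005))
g=cv2.cvtColor(im,cv2.COLOR_BGR2GRAY)
m=np.zeros_like(g);m[160:250,225:292]=(g[160:250,225:292]<90)*255
k=max(cv2.findContours(cv2.morphologyEx(m,cv2.MORPH_CLOSE,np.ones((9,9))),0,2)[0],key=cv2.contourArea);print(cv2.boundingRect(k),cv2.minAreaRect(k))
w=np.zeros_like(g);w[185:240,236:290]=(im.min(2)[185:240,236:290]>110)*255
k=max(cv2.findContours(cv2.morphologyEx(w,cv2.MORPH_CLOSE,np.ones((5,5))),0,2)[0],key=cv2.contourArea);r=cv2.minAreaRect(np.float32(plane(k.reshape(-1,2),c,.053)[:,:2]*1000));print('label',r)
go(.608,.158,.12,-1.571+.07)
E
```

```text
top incl front [[636.5, 127.2], [589.0, 125.4], [583.9, 187.2], [632.5, 193.3]] front bottom [[638.5, 126.2], [585.2, 120.9]]
(226, 161, 62, 84) ((256.5, 202.5), (83.0, 61.0), 90.0)
label ((609.9127807617188, 159.35487365722656), (34.89518356323242, 29.813913345336914), 2.174622058868408)
shift cm [-2.74  0.72  7.14] turn deg [ 0.13 -0.08 -1.91]
```

Emit:
step_arm([
  [-1.4,0.4,2,0,0,-1.9,1],
  [-1.3,0.2,3,0,0,0,1],
  [0,0,3,0,0,0,1],
  [0,0,2,0,0,0,1],
  [0,0,0,0,0,0,1],
], newtons=60)

```text
time_s: 22.05
eef_pos: [0.6073, 0.1553, 0.089]
tcp_rot: [3.135, -0.002, -1.504]
force: [-0.4, -0.2, -0.8]
opening: 0.0855
grip_force: 0.0
```

```bash
python3 - <<'E'
from h import *
go(.610,.1595,.027,-1.571+.07)
E
```

```text
shift cm [-0.42 -0.34  6.19] turn deg [ 0.39 -0.13 -0.17]
```

Emit:
step_arm([
  [-0.4,-0.3,1,0.4,0,0,1],
  [0,0,2,0,0,0,1],
  [0,0,1.8,0,0,0,1],
  [0,0,1,0,0,0,1],
  [0,0,0.4,0,0,0,1],
  [0,0,0,0,0,0,1],
])

```text
time_s: 22.65
eef_pos: [0.6125, 0.1611, 0.0303]
tcp_rot: [-3.136, -0.001, -1.503]
force: [-0.5, -0.6, -0.1]
opening: 0.0855
grip_force: 0.0
```

Emit:
step_arm([
  [0,0,0,0,0,0,0],
  [0,0,0,0,0,0,0],
  [0,0,0,0,0,0,0],
  [0,0,0,0,0,0,0],
  [0,0,0,0,0,0,0],
])

```text
time_s: 23.15
eef_pos: [0.6124, 0.1613, 0.0314]
tcp_rot: [-3.135, -0.001, -1.503]
force: [-3.2, 0.4, 8.9]
opening: 0.0485
grip_force: 62.2
```

Emit:
step_arm([
  [0,0,-0.5,0,0,0,0],
  [0,0,-1,0,0,0,0],
  [0,0,-1,0,0,0,0],
  [0,0,0,0,0,0,0],
])

```text
time_s: 23.55
eef_pos: [0.6132, 0.1615, 0.057]
tcp_rot: [-3.133, -0.001, -1.503]
force: [0.7, 0.2, -2.4]
opening: 0.0484
grip_force: 62.9
```

```bash
python3 - <<'E'
from h import *
im,c=grab('wrist','w5');s,cs=grab('scene','s5')
a=np.uint8(255*(im/255.)**.5)
b=np.uint8(255*(cv2.resize(s[90:280,120:340],(440,380),interpolation=cv2.INTER_CUBIC)/255.)**.5)
o=np.zeros((384,800,3),np.uint8);o[:,:400]=a[:,56:456];o[:380,400:]=b[:,:400];cv2.imwrite('pics/w5v.png',o)
E
```

```text
(no output)
```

View pics/w5v.png

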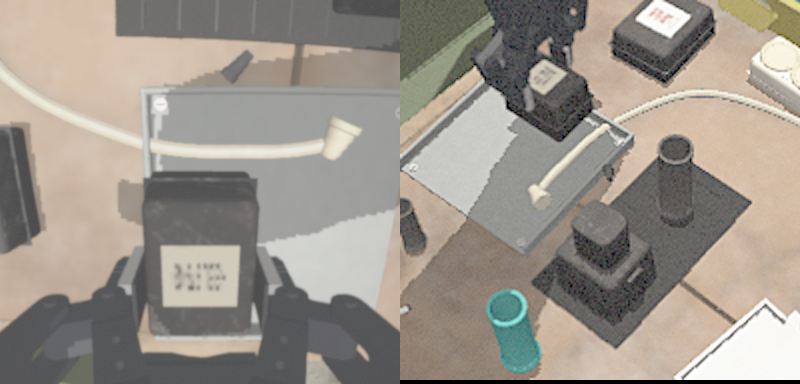

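The adapter is held level. In the wrist panel its front edge is at row 174–190 and the back edge of its top at row 334. Next I work out its offset in the hand.

```bash
python3 - <<'E'
from h import *
im,c=load('wrist','w5');T=np.array(c['T_tool_cam']);R,p=pose()
def t(uv,z): return ((plane([np.array(uv)+[56,0]],c,z)-p)@R*1000).round(1)[0]
print('front bottom',t((200,174),.031),'front top',t((200,191),.075),'back top',t((200,333),.075),'label',t((200,275),.078),'sides',t((145,220),.065),t((258,220),.065))
print(np.round(arm.state()['joint_pos'],2))
E
```

```text
front bottom [37.  -0.5 24.6] front top [ 39.9  -0.4 -19.4] back top [-30.4  -0.4 -19.5] label [  3.1  -0.4 -22.5] sides [ 23.4 -25.3  -9.3] [23.6 25.7 -9.6]
[ 0.26  0.52 -0.05  1.   -0.   -1.38]
```

Emit:
step_arm([
  [0,0,-2,0,0,0,0],
  [0,0,-4,0,0,0,0],
  [0,0,-4.5,0,0,0,0],
  [0,0,-4.5,0,0,0,0],
  [0,0,-4,0,0,0,0],
  [2,1,0,0,0,0,0],
  [4,1.7,0,0,0,0,0],
  [4.2,1.7,0,0,0,0,0],
  [4.2,1.7,0,0,0,0,0],
  [4,1.5,0,0,0,0,0],
  [2.2,1.1,0,0,0,0,0],
  [0,0,0,0,0,0,0],
])

```text
time_s: 24.85
eef_pos: [0.5368, -0.0528, 0.2447]
tcp_rot: [-3.137, -0.002, -1.506]
force: [0.1, 0.1, -4.4]
opening: 0.0484
grip_force: 63.1
```

```bash
python3 - <<'E'
from h import *
s=arm.state();print(s['opening'],s['grip_force'],s['force'],s['eef_pos'])
im,c=grab('wrist','w6');cv2.imwrite('pics/w6v.png',cv2.resize(np.uint8(im),(768,576)))
E
```

```text
0.04844301347307012 63.09855980260181 [ 0.12250611  0.14484817 -4.41249179] [ 0.53676396 -0.05282415  0.24467203]
```

View pics/w6v.png

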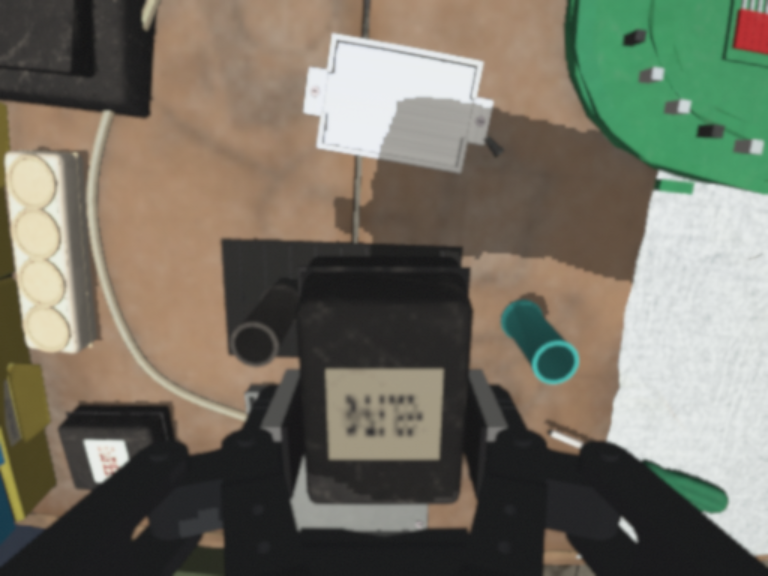

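The wrist picture shows the holder's outer rim corners at view (332,34), (483,62), (462,172) and (317,149). The adapter hangs level in the hand.

```bash
python3 - <<'E'
from h import *
im,c=load('wrist','w6')
P=plane((np.array([(332,34),(483,62),(462,172),(317,149)])+.5)/1.5-.5,c,.013)[:,:2]*1000
print(P.round(1).tolist(),P.mean(0).round(1));d=[P[0]-P[1],P[3]-P[2],P[3]-P[0],P[2]-P[1]]
print([(round(float(np.hypot(*v)),1),round(float(np.arctan2(v[1],v[0])),3)) for v in d])
# bright-mask check
m=np.zeros(im.shape[:2],np.uint8);b=cv2.medianBlur(im,3);m[15:125,195:335]=((b.astype(int).max(2)-b.min(2)<45)&(b.min(2)>75))[15:125,195:335]*255
m=cv2.morphologyEx(m,cv2.MORPH_OPEN,np.ones((25,25)))
k=max(cv2.findContours(m,0,2)[0],key=cv2.contourArea)
r=cv2.minAreaRect(np.float32(plane(k.reshape(-1,2),c,.013)[:,:2]*1000));print(r)
E
```

```text
[[584.7, -208.6], [474.5, -197.0], [481.8, -117.5], [592.7, -127.3]] [ 533.4 -162.6]
[(110.9, -0.105), (111.4, -0.088), (81.7, 1.473), (79.8, 1.479)]
((539.1837768554688, -163.39651489257812), (85.26437377929688, 150.45138549804688), 83.56156158447266)
```

Emit:
step_arm([
  [0,0,0,0,0,8.3,0],
  [0,0,0,0,0,8.3,0],
  [0,0,0,0,0,8.3,0],
  [0,0,0,0,0,8.3,0],
  [0,0,0,0,0,8.3,0],
  [0,0,0,0,0,8.3,0],
  [0,0,0,0,0,8.3,0],
  [0,0,0,0,0,8.3,0],
  [0,0,0,0,0,8.3,0],
  [0,0,0,0,0,8.3,0],
  [0,0,0,0,0,8.3,0],
  [0,0,0,0,0,8.3,0],
])

```text
time_s: 26.1
eef_pos: [0.5386, -0.0489, 0.2444]
tcp_rot: [3.141, 0.005, 3.037]
force: [0.6, 0.6, -2.5]
opening: 0.0485
grip_force: 63.1
```

```bash
python3 - <<'E'
from h import *
s=arm.state();print(s['opening'],s['force'],s['eef_pos'],s['joint_pos'][5])
go(.530,-.162,.10,np.pi-.1)
E
```

```text
0.04852243174920301 [ 0.58287925  0.62047119 -2.53612126] [ 0.53859236 -0.0489011   0.24439303] 0.013438878761700123
shift cm [ -0.25 -11.34  14.44] turn deg [ 0.02  0.3  -0.23]
```

Emit:
step_arm([
  [0,-2,0,0,0.3,0,0],
  [0,-3.2,1,0,0,0,0],
  [-0.1,-3.2,2.5,0,0,0,0],
  [-0.1,-2.2,3.5,0,0,0,0],
  [0,-0.7,3.5,0,0,0,0],
  [0,0,2.5,0,0,0,0],
  [0,0,1.4,0,0,0,0],
  [0,0,0,0,0,0,0],
])

```text
time_s: 26.9
eef_pos: [0.5281, -0.1615, 0.0984]
tcp_rot: [3.141, -0.004, 3.043]
force: [-1.1, 1.0, -2.8]
opening: 0.0484
grip_force: 63.1
```

```bash
python3 - <<'E'
from h import *
go(.530,-.162,.033,np.pi-.1)
im,c=grab('wrist','w7');s,cs=grab('scene','s7')
a=np.uint8(255*(im/255.)**.6)
b=np.uint8(255*(cv2.resize(s[200:340,220:370],(400,373),interpolation=cv2.INTER_CUBIC)/255.)**.6)
o=np.zeros((384,800,3),np.uint8);o[:,:400]=a[:,56:456];o[:373,400:]=b;cv2.imwrite('pics/w7v.png',o)
E
```

```text
shift cm [-0.22 -0.04  6.53] turn deg [ 0.06 -0.22  0.09]
```

View pics/w7v.png

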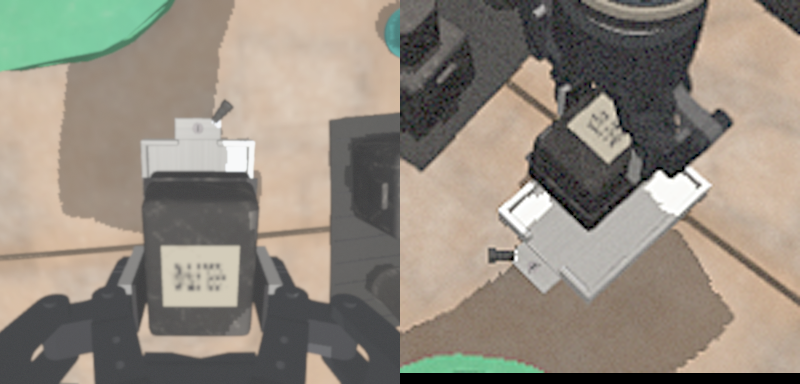

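Left panel: the holder's near rim is at row 142, columns 141–255, in line with the adapter at columns 144–258. Right panel: the holder lies beneath the adapter. I'll check the rim distance and then lower.

```bash
python3 - <<'E'
from h import *
im,c=load('wrist','w7');R,p=pose()
t=lambda uv,z:((plane([np.array(uv)+[56,0]],c,z)-p)@R*1000).round(1)[0]
print('rim near L,R',t((141,142),.013),t((255,140),.013),'row165',t((145,165),.013),t((254,165),.013))
E
```

```text
rim near L,R [ 50.5 -40.3  87.9] [51.9 40.9 87.9] row165 [ 33.9 -38.2  87.9] [33.8 41.  87.9]
```

Emit:
step_arm([
  [-0.2,0,1,0,-0.2,0,0],
  [0,0,2,0,0,0,0],
  [0,0,1.6,0,0,0,0],
  [0,0,0.9,0,0,0,0],
  [0,0,0.4,0,0,0,0],
  [0,0,0.2,0,0,0,0],
  [0,0,0,0,0,0,0],
])

```text
time_s: 27.7
eef_pos: [0.5316, -0.1631, 0.0402]
tcp_rot: [-3.141, 0.005, 3.042]
force: [0.8, -0.2, -3.1]
opening: 0.0484
grip_force: 63.1
```

Emit:
step_arm([
  [0.1,0,0.4,0,0,0,0],
  [0,0,0.2,0,0,0,0],
  [0,0,0,0,0,0,0],
])

```text
time_s: 28.0
eef_pos: [0.5301, -0.1629, 0.0337]
tcp_rot: [-3.142, 0.004, 3.042]
force: [-0.7, 0.2, -3.1]
opening: 0.0488
grip_force: 63.1
```

Emit:
step_arm([
  [0,0,0.1,0,0,0,0],
  [0,0,0.1,0,0,0,0],
  [0,0,0,0,0,0,0],
])

```text
time_s: 28.3
eef_pos: [0.5306, -0.163, 0.0326]
tcp_rot: [-3.141, 0.005, 3.042]
force: [-1.2, 1.4, 4.8]
opening: 0.0482
grip_force: 64.2
```

Emit:
step_arm([
  [0,0,-0.05,0,0,0,0.9],
  [0,0,0,0,0,0,0.9],
  [0,0,0,0,0,0,0.9],
  [0,0,0,0,0,0,0.9],
  [0,0,0,0,0,0,0.9],
])

```text
time_s: 28.8
eef_pos: [0.5303, -0.1629, 0.0323]
tcp_rot: [-3.141, 0.004, 3.042]
force: [0.0, 0.0, -0.1]
opening: 0.0768
grip_force: 0.0
```

Emit:
step_arm([
  [0,0,-1,0,0,0,0.9],
  [0,0,-3,0,0,0,0.9],
  [0,0,-4.5,0,0,0,0.9],
  [0,0,-4.5,0,0,0,0.9],
  [0,0,-4,0,0,0,0.9],
  [2,0,0,0,0,0,0.9],
  [3,0,0,0,0,0,0.9],
  [0,0,0,0,0,0,0.9],
])

```text
time_s: 29.6
eef_pos: [0.4769, -0.1574, 0.2033]
tcp_rot: [-3.141, 0.003, 3.042]
force: [-0.3, -0.1, 0.4]
opening: 0.0768
grip_force: 0.0
```

```bash
python3 - <<'E'
from h import *
im,c=grab('wrist','w8');s,cs=grab('scene','s8')
a=np.uint8(255*(im/255.)**.6)
b=np.uint8(255*(cv2.resize(s[110:310,130:360],(400,348),interpolation=cv2.INTER_CUBIC)/255.)**.6)
o=np.zeros((384,800,3),np.uint8);o[:,:400]=a[:,56:456];o[:348,400:]=b;cv2.imwrite('pics/w8v.png',o)
print(pose()[1]);go(.622,0,.18,-1.536)
E
```

```text
[ 0.47985006 -0.15795712  0.20310834]
shift cm [-12.56  17.13   2.37] turn deg [ -0.28   0.21 -97.71]
```

View pics/w8v.png

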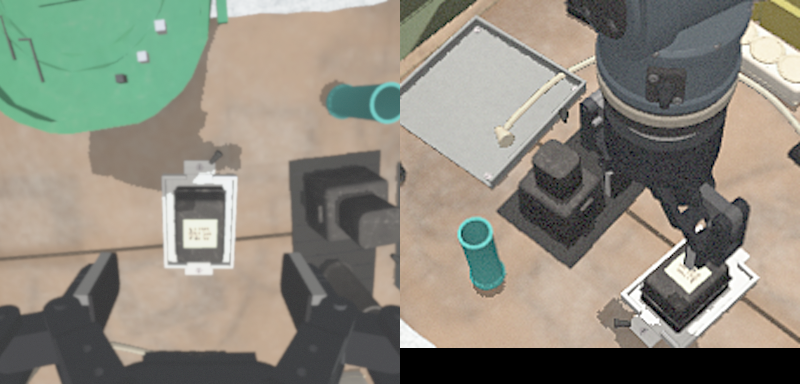

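The picture shows the adapter lying flat inside the holder rim, at (200,225) in the left panel and (685,280) in the right. The battery and sleeve still stand on the mat. Next I return the battery.

Emit:
step_arm([
  [0,0,0,0,0,-8.15,0.9],
  [0,0,0,0,0,-8.15,0.9],
  [0,0,0,0,0,-8.15,0.9],
  [0,0,0,0,0,-8.15,0.9],
  [0,0,0,0,0,-8.15,0.9],
  [0,0,0,0,0,-8.15,0.9],
  [0,0,0,0,0,-8.15,0.7],
  [0,0,0,0,0,-8.15,0.7],
  [0,0,0,0,0,-8.15,0.7],
  [0,0,0,0,0,-8.15,0.7],
  [0,0,0,0,0,-8.15,0.7],
  [0,0,0,0,0,-8.15,0.7],
])

```text
time_s: 30.9
eef_pos: [0.4808, -0.158, 0.2021]
tcp_rot: [-3.137, -0.001, -1.528]
force: [0.3, -0.4, 0.2]
opening: 0.0597
grip_force: 0.0
```

```bash
python3 - <<'E'
from h import *
print(np.round(arm.state()['joint_pos'],2));go(.5207,-.006,.15,-1.537)
E
```

```text
[-0.32  0.21 -0.12  1.23  0.   -1.93]
shift cm [-15.02  -4.61   5.22] turn deg [-0.24 -0.04  0.51]
```

Emit:
step_arm([
  [-2,-0.6,0,0,0,0.5,0.7],
  [-4,-1.2,0,0,0,0,0.7],
  [-4,-1.2,0,0,0,0,0.7],
  [-3,-0.9,1,0,0,0,0.7],
  [-2,-0.7,2,0,0,0,0.7],
  [0,0,2,0,0,0,0.7],
  [0,0,0,0,0,0,0.7],
])

```text
time_s: 31.6
eef_pos: [0.5211, -0.0057, 0.1499]
tcp_rot: [3.141, -0.0, -1.541]
force: [-0.7, 0.4, 0.7]
opening: 0.0598
grip_force: 0.0
```

```bash
python3 - <<'E'
from h import *
go(.5207,-.006,.0715,-1.537)
E
```

```text
shift cm [0.02 0.04 7.84] turn deg [ 0.01 -0.03 -0.24]
```

Emit:
step_arm([
  [0,0,2,0,0,-0.2,0.7],
  [0,0,3,0,0,0,0.7],
  [0,0,2,0,0,0,0.7],
  [0,0,0.8,0,0,0,0.7],
  [0,0,0,0,0,0,0.7],
  [0,0,0,0,0,0,0.7],
], newtons=60)

```text
time_s: 32.2
eef_pos: [0.5229, -0.0069, 0.0753]
tcp_rot: [-3.136, -0.001, -1.54]
force: [0.1, 0.8, 0.9]
opening: 0.0599
grip_force: 0.0
```

Emit:
step_arm([
  [0,0,0,0,0,0,0],
  [0,0,0,0,0,0,0],
  [0,0,0,0,0,0,0],
  [0,0,0,0,0,0,0],
  [0,0,0,0,0,0,0],
])

```text
time_s: 32.7
eef_pos: [0.5221, -0.0067, 0.0754]
tcp_rot: [-3.137, -0.001, -1.539]
force: [-3.5, -1.2, 7.1]
opening: 0.0351
grip_force: 59.6
```

```bash
python3 - <<'E'
from h import *
go(.5367,.1226,.185,-1.4326)
E
```

```text
shift cm [-12.87  -1.92 -10.96] turn deg [-0.28 -0.06 -6.11]
```

Emit:
step_arm([
  [0,0,-1,0,0,0,0],
  [0,0,-2.5,0,0,0,0],
  [0,0,-3.5,0,0,0,0],
  [0,0,-3,0,0,0,0],
  [0,0,-1,0,0,0,0],
  [-2,-0.3,0,0,0,0,0],
  [-3,-0.5,0,0,0,0,0],
  [-3.4,-0.5,0,0,0,0,0],
  [-2.8,-0.4,0,0,0,0,0],
  [-1.6,-0.2,0,0,0,-3,0],
  [0,0,0,0,0,-3.1,0],
  [0,0,0,0,0,0,0],
])

```text
time_s: 33.9
eef_pos: [0.536, 0.1222, 0.1834]
tcp_rot: [-3.139, -0.001, -1.43]
force: [-0.2, -0.4, -5.4]
opening: 0.035
grip_force: 61.1
```

```bash
python3 - <<'E'
from h import *
s=arm.state();print(s['opening'],s['force']);go(.5367,.1222,.0755,-1.4326)
E
```

```text
0.03497107598641039 [-0.24987286 -0.36167059 -5.3897914 ]
shift cm [-0.   -0.04 10.79] turn deg [-0.13 -0.08  0.17]
```

Emit:
step_arm([
  [0,0,2,0,0,0,0],
  [0,0,3,0,0,0,0],
  [0,0,3,0,0,0,0],
  [0,0,1.5,0,0,0,0],
  [0,0,0.6,0,0,0,0],
  [0,0,0,0,0,0,0],
  [0,0,0,0,0,0,0],
])

```text
time_s: 34.6
eef_pos: [0.5375, 0.1217, 0.084]
tcp_rot: [-3.137, -0.001, -1.433]
force: [-0.1, -1.0, -4.9]
opening: 0.0349
grip_force: 61.2
```

```bash
python3 - <<'E'
from h import *
s=arm.state();print(s['eef_pos'],s['force']);go(.5367,.1222,.0755,-1.4326)
E
```

```text
[0.53745322 0.12171801 0.08399011] [-0.13792312 -0.99794052 -4.92453937]
shift cm [-0.06  0.07  0.85] turn deg [-0.28 -0.05 -0.05]
```

Emit:
step_arm([
  [-0.05,0.07,0.4,-0.2,0,0,0],
  [0,0,0.3,0,0,0,0],
  [0,0,0.15,0,0,0,0],
  [0,0,0,0,0,0,0],
])

```text
time_s: 35.0
eef_pos: [0.5364, 0.1223, 0.0756]
tcp_rot: [-3.14, -0.001, -1.433]
force: [-2.7, -1.3, 3.5]
opening: 0.0346
grip_force: 62.1
```

Emit:
step_arm([
  [0,0,0,0,0,0,0.7],
  [0,0,0,0,0,0,0.7],
  [0,0,0,0,0,0,0.7],
  [0,0,0,0,0,0,0.7],
  [0,0,0,0,0,0,0.7],
])

```text
time_s: 35.5
eef_pos: [0.5363, 0.1223, 0.0747]
tcp_rot: [-3.141, -0.001, -1.433]
force: [0.2, -0.5, -0.4]
opening: 0.0596
grip_force: 0.0
```

Emit:
step_arm([
  [0,0,-1.5,0,0,0,0.7],
  [0,0,-3,0,0,0,0.7],
  [0,0,-4,0,0,0,0.7],
  [0,0,-2.5,0,0,0,0.7],
  [0,0,0,0,0,5.9,0.7],
])

```text
time_s: 36.0
eef_pos: [0.538, 0.1228, 0.1886]
tcp_rot: [-3.135, 0.0, -1.537]
force: [-0.0, -0.6, -1.0]
opening: 0.0596
grip_force: 0.0
```

```bash
python3 - <<'E'
from h import *
go(.6213,.0003,.15,-1.536)
E
```

```text
shift cm [12.53 -7.88  3.91] turn deg [-0.38  0.01 -0.03]
```

Emit:
step_arm([
  [2,-1.3,0,-0.3,0,0,0.7],
  [3.2,-2.2,0,0,0,0,0.7],
  [3.5,-2.2,0.5,0,0,0,0.7],
  [2.4,-1.4,1.2,0,0,0,0.7],
  [1.4,-0.8,1.2,0,0,0,0.7],
  [0,0,1,0,0,0,0.7],
  [0,0,0,0,0,0,0.7],
  [0,0,0,0,0,0,0.7],
], newtons=50)

```text
time_s: 36.8
eef_pos: [0.6185, 0.0012, 0.1454]
tcp_rot: [3.136, -0.001, -1.535]
force: [0.4, 0.1, 0.6]
opening: 0.0597
grip_force: 0.0
```

```bash
python3 - <<'E'
from h import *
go(.6213,.0003,.0577,-1.536)
E
```

```text
shift cm [ 0.09 -0.33  8.77] turn deg [ 0.33 -0.04  0.07]
```

Emit:
step_arm([
  [0.1,-0.2,2,0.3,0,0,0.7],
  [0,0,3,0,0,0,0.7],
  [0,0,2.5,0,0,0,0.7],
  [0,0,1,0,0,0,0.7],
  [0,0,0.3,0,0,0,0.7],
  [0,0,0,0,0,0,0.7],
  [0,0,0,0,0,0,0.7],
])

```text
time_s: 37.5
eef_pos: [0.6221, -0.0006, 0.0589]
tcp_rot: [-3.139, -0.001, -1.536]
force: [-0.1, -0.1, 0.1]
opening: 0.0597
grip_force: 0.0
```

```bash
python3 - <<'E'
from h import *
go(.6213,.0003,.0577,-1.536)
E
```

```text
shift cm [-0.1   0.07  0.12] turn deg [-0.15 -0.06  0.03]
```

Emit:
step_arm([
  [-0.1,0.1,0.1,-0.2,0,0,0.7],
  [0,0,0,0,0,0,0],
  [0,0,0,0,0,0,0],
  [0,0,0,0,0,0,0],
  [0,0,0,0,0,0,0],
  [0,0,0,0,0,0,0],
])

```text
time_s: 38.1
eef_pos: [0.6205, 0.0001, 0.0569]
tcp_rot: [3.139, -0.001, -1.536]
force: [0.5, 0.0, 5.1]
opening: 0.03
grip_force: 49.4
```

Emit:
step_arm([
  [0,0,-1,0,0,0,0],
  [0,0,-2.5,0,0,0,0],
  [0,0,-3.5,0,0,0,0],
  [0,0,-3.5,0,0,0,0],
  [0,0,-2.5,0,0,0,0],
  [0,0,0,0,0,0,0],
])

```text
time_s: 38.7
eef_pos: [0.6221, 0.0002, 0.1906]
tcp_rot: [-3.139, -0.001, -1.536]
force: [0.7, -0.4, -2.5]
opening: 0.0302
grip_force: 49.7
```

```bash
python3 - <<'E'
from h import *
s=arm.state();print(s['opening'],s['force']);go(.5311,.1912,.185,-1.506)
E
```

```text
0.03019160458447702 [ 0.69947089 -0.4335551  -2.53119035]
shift cm [-19.4    8.43   0.52] turn deg [-0.15 -0.07 -1.71]
```

Emit:
step_arm([
  [-2,0.8,0,0,0,-1.7,0],
  [-3,1.3,0,0,0,0,0],
  [-4,1.8,0,0,0,0,0],
  [-4,1.6,0,0,0,0,0],
  [-3.5,1.2,0,0,0,0,0],
  [-2,0.8,0,0,0,0,0],
  [-0.9,0.4,0,0,0,0,0],
  [0,0,0,0,0,0,0],
  [0,0,0,0,0,0,0],
])

```text
time_s: 39.6
eef_pos: [0.53, 0.1883, 0.1862]
tcp_rot: [3.138, -0.002, -1.506]
force: [0.5, -0.1, -2.1]
opening: 0.03
grip_force: 49.7
```

```bash
python3 - <<'E'
from h import *
go(.5311,.1912,.057,-1.506)
im,c=grab('wrist','w9');print()
E
```

```text
shift cm [-0.3  -0.18 12.92] turn deg [ 0.2  -0.09 -0.02]
```

Emit:
step_arm([
  [-0.2,0,2,0.2,0,0,0],
  [0,0,3,0,0,0,0],
  [0,0,3,0,0,0,0],
  [0,0,2.5,0,0,0,0],
  [0,0,1,0,0,0,0],
  [0,0,0.3,0,0,0,0],
  [0,0,0,0,0,0,0],
  [0,0,0,0,0,0,0],
])

```text
time_s: 40.45
eef_pos: [0.5306, 0.1909, 0.0698]
tcp_rot: [-3.139, -0.0, -1.507]
force: [0.2, -0.8, -1.2]
opening: 0.0298
grip_force: 49.7
```

```bash
python3 - <<'E'
from h import *
go(.5311,.1912,.057,-1.506)
E
```

```text
shift cm [-0.02 -0.05  1.28] turn deg [-0.13 -0.02 -0.03]
```

Emit:
step_arm([
  [0,-0.05,0.7,0,0,0,0],
  [0,0,0.4,0,0,0,0],
  [0,0,0.2,0,0,0,0],
  [0,0,0,0,0,0,0],
  [0,0,0,0,0,0,0],
])

```text
time_s: 40.95
eef_pos: [0.5305, 0.1911, 0.0569]
tcp_rot: [-3.14, -0.0, -1.506]
force: [-2.8, -1.1, 11.8]
opening: 0.0297
grip_force: 50.9
```

Emit:
step_arm([
  [0,0,-0.1,0,0,0,0],
  [0,0,0,0,0,0,0.7],
  [0,0,0,0,0,0,0.7],
  [0,0,0,0,0,0,0.7],
  [0,0,0,0,0,0,0.7],
  [0,0,0,0,0,0,0.7],
])

```text
time_s: 41.55
eef_pos: [0.5301, 0.1909, 0.0565]
tcp_rot: [-3.141, -0.001, -1.506]
force: [0.4, -0.0, -0.5]
opening: 0.0598
grip_force: 0.0
```

Emit:
step_arm([
  [0,0,-1.5,0,0,0,0.7],
  [0,0,-3,0,0,0,0.7],
  [0,0,-4,0,0,0,0.7],
  [0,0,-4,0,0,0,0.7],
  [4,0,-4,0,0,0,0.7],
  [4,0,-4,0,0,0,0.7],
  [4,0,0,0,0,0,0.7],
  [3,0,0,0,0,0,0.7],
  [0,0,0,0,0,0,0.7],
  [0,0,0,0,0,0,0.7],
])

```text
time_s: 42.55
eef_pos: [0.5391, 0.0502, 0.2524]
tcp_rot: [-3.141, -0.001, -1.508]
force: [0.4, 1.1, 0.3]
opening: 0.0596
grip_force: 0.0
```

```bash
python3 - <<'E'
from h import *
print(pose()[1])
im,c=grab('wrist','w10');s,cs=grab('scene','s10')
a=np.uint8(255*(im/255.)**.6)
b=np.uint8(255*(cv2.resize(s[90:320,110:360],(400,368),interpolation=cv2.INTER_CUBIC)/255.)**.6)
o=np.zeros((384,800,3),np.uint8);o[:,:400]=a[:,56:456];o[:368,400:]=b;cv2.imwrite('pics/w10v.png',o)
E
```

```text
[0.53913122 0.05016977 0.25236872]
```

View pics/w10v.png

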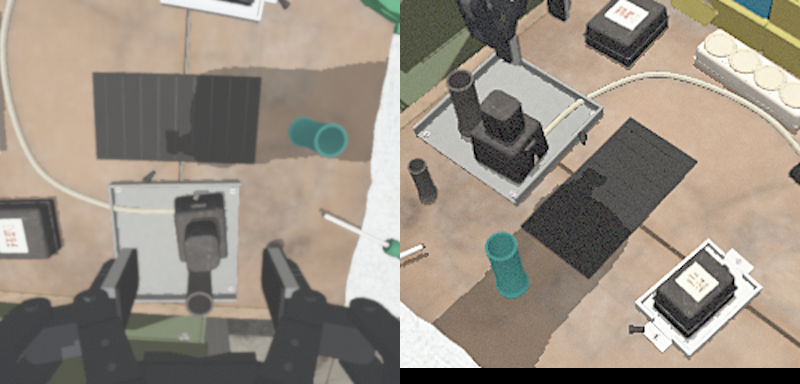

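Both panels show the battery and sleeve upright in the tray and the adapter flat in the holder. The mat is empty and the bystanders are untouched. I'll compare the two spots with the first picture by template match.

```bash
python3 - <<'E'
from h import *
a,c=load('scene','s1');b,_=load('scene','s10')
for n,(u,v,w,h),P in[('battery',(158,146,44,58),(.536,.122,.06)),('sleeve',(139,132,22,34),(.531,.191,.06))]:
    t=cv2.resize(a[v:v+h,u:u+w],None,fx=4,fy=4,interpolation=3);s=cv2.resize(b[v-8:v+h+8,u-8:u+w+8],None,fx=4,fy=4,interpolation=3)
    r=cv2.matchTemplate(s,t,cv2.TM_CCOEFF_NORMED);_,m,_,l=cv2.minMaxLoc(r);d=np.array(l)/4-8
    q=proj([P],c)[0];print(n,'px shift',d,'mm',((plane([q+d],c,P[2])-P)*1000).round(1)[0,:2],round(m,3))
E
```

```text
battery px shift [-1.  1.] mm [-2.8 -0.2] 0.595
sleeve px shift [0. 0.] mm [ 0. -0.] 0.978
```

```bash
python3 - <<'E'
from h import *
a,_=load('scene','s1');b,_=load('scene','s10')
f=lambda i:np.uint8(255*(cv2.resize(i[130:220,135:215],(395,445),interpolation=3)/255.)**.45)
cv2.imwrite('pics/cmp.png',np.hstack([f(a),np.zeros((445,10,3),np.uint8),f(b)]))
E
```

```text
(no output)
```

View pics/cmp.png

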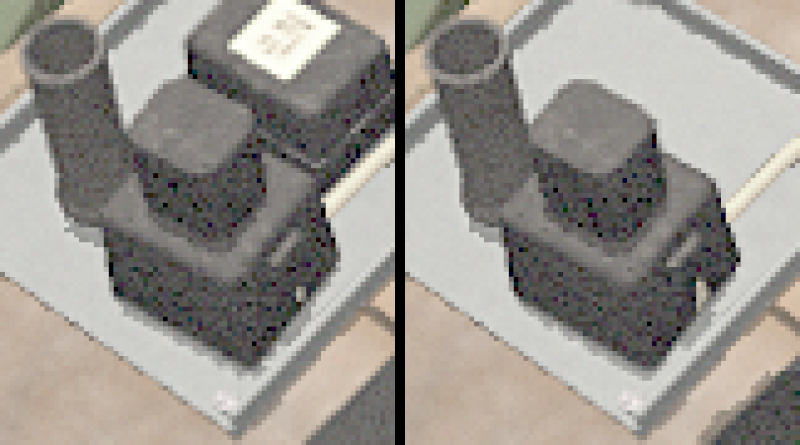

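The before and after crops match. The foot corner is at (250,365) in both, and the neck and sleeve are unchanged. The low match score comes from the adapter missing from the background.

```bash
python3 -c "
from cell import arm
print(arm.sign_off())"
```

```text
the job is handed in; nothing more can be done
None
```

The job is handed in: the adapter lies flat inside the holder's rim, the battery and sleeve stand upright on their old spots in the tray, and the flat adapter and socket strip were not touched.

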